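Pin the sample slide at its index hole with a ball-lock pin

ROBOT

A 6-joint arm with a two-finger parallel gripper is mounted at the origin on a cart in front of the work surface, level with it; the furniture and walls round the work are solid. World frame = base frame: x ahead of the robot, y to its left, z up, the work surface at z = 0. Lengths are in mm, angles in rad, forces in N, time in s.
With the tool pointing down it reaches from about 275 to 750 mm from the base axis. Payload 10.2 kg.
Tool frame: the origin (TCP) lies at the very end of the fingers, on their centre line; the grasp point (between the pads) lies 19 mm behind it (ctrl.grip_depth is the distance from the TCP to the grasp point, in mm); z points along the fingers, x is the direction in which the jaws open and shut, and the axes are right-handed (so a half turn about z gives the same grasp; the last joint's range is limited). The gripper opens to 85 mm and grips with 20 to 120 N. Pads are 22 mm wide; open, the fingers measure 114 mm over their backs; the gripper's body (76 mm by 85 mm) begins 54 mm behind the grasp point. The pads swing forward as they close: fully open they stand 13 mm farther back than shut.
Start: joints at [-1.371, 0.313, 1.498, -0, 1.331, -0.223], TCP at [215.404, -478.782, 203.494] pointing down, gripper open.
Joint ranges: [-2.94, 2.94], [-0.97, 2.17], [0.19, 2.56], [-1.23, 4.37], [0.02, 3.11], [-2.88, 2.88]. Speed limits (rad/s): [2.39, 2.39, 3.01, 3.14, 3.14, 3.14].

INTERFACE

Orientations are given as a unit quaternion [w, x, y, z].
In Python, from rig import ctrl gives the robot as it stands.
- The arm moves only by the tool play_rows, never from a script. Its argument "motion" is a list of rows, each a list of 2 entries, a list of its own where there are three numbers: the shift along the tool's x, y, z in mm, then the turn, a rotation vector about the tool's x, y, z in degrees. A call has 1 to 20 rows; each row shifts and turns the commanded pose from where the row before left it, along the tool's axes as they then stand; what a row does not reach is not made up. A row lasts 1/12 s, in which the tool goes at most 41.7 mm and 7.16 degrees, less where a joint would pass 70% of its speed; a pose out of reach is approached as far as the arm can. A call with a gripper value outside its range is refused whole. "fingers" is the finger opening in mm, from 0 to 85.4, set as the call begins (left out, the last holds). The fingers move at their own pace and stop on an object; "squeeze" is the grip in N (left out, the last holds). Time passes only in rows, so rows that do not move let the fingers close. It gives the time, the measured TCP pose, the force and the opening at its end, in the units of the state.
- ctrl.sense(): the state, without advancing time (a new reading comes with each control period).
- ctrl.capture(name): name is "side" or "top"; returns the picture (400x640x3 uint8, red, green, blue); there is no depth.
- ctrl.get_calibration(name): a dict with "K" (3x3 intrinsics, pixels), "k1" (the pictures are not rectified: a ray, as slopes to the right and down, at radius r is drawn at 1 + k1 r^2 times it, then the intrinsics apply), "R" (3x3) and "t" (3): a world point X has camera coordinates R X + t. Camera axes: x right, y down, z forward; pixel columns grow to the right and rows downward; lengths in mm; the calibration is good to about 2 mm. A picture is of the moment at which its call begins. get_calibration takes no time and is no camera call.
- ctrl.finish_job(): hands the job in, once; it reports no verdict.
Trained networks look in the newest picture that a camera, given by its name, has taken for a name from the list of things; names that differ only in an ending like _2 or _b are one class to them, and where a whole thing is asked for, a point or a joint stands for the part that bears it (a point fixed in the world has none). Each returns a list of dicts, best first, with "p" (0 to 1); they miss things now and then, are a little off and sometimes report something else, mostly with a low value. They report only what shows in the picture. A call takes as long as a camera call.
- ctrl.spot_in(camera, name): "position" ([column, row] as shares, 0 to 1, of the picture: columns of its width, rows of its height, amid what is visible of it).
The state is a dict: "time_s": time; "joints": joint angles; "dq": joint speeds; "tau": joint torques, N m; "eef_pos": TCP position; "ee_rot": TCP orientation; "force": force on the tool from outside, world axes, zero at the start; "wrist_torque": the same for the moment, N m; "grip_width": opening from 0.0 (shut) to 1.0 (fully open).
Only numpy, scipy, OpenCV 4.12 (cv2) and the standard library are available. Lean on these libraries where they do the work, as an engineer would, in place of code of your own. Each camera call takes 0.05 s, during which the arm holds its last target. There are 200 camera calls.

TASK

Lock the tube rack's carriage at its index position with the quick-release pin that stands in the small parking block: holding the pin's thumb button in, put its nose through the hole in the carriage plate and, with a light touch, carry the carriage along until the nose finds the hole in the fixed strip hidden underneath. Push the pin fully home and let go, so that the button springs out and the pin stays locked and upright. Never press the pin hard on the metal, and leave the calculator, the petri dish and the bottle where they are.

Things in the scene. Friction and masses are not known exactly. Their poses are not given: they have to be found in the camera images.
- pin_grip (a point): Ball-lock pin, 0.16 kg, upright, black handle 26 mm wide (x), 54 mm tall. Point on the shaft axis at the button's mid-height, 38 mm above the collar's underside; z up. Button (16 x 28 mm) on its +y face, flat back on -y. Squeeze along y to hold the button in: 29 mm across with it out, 24 mm in, then centred on the axis. At the start the collar rests on the parking block.
- pin_button (a joint): Thumb button: 0 out, 0.005 fully in; its spring takes 3 to 8 N. With it out, two balls on the shaft, 23 to 29 mm below the collar, stand out 3.5 mm each and the pin can neither enter nor leave a 14 mm hole; only with it fully in are they drawn in.
- pin_shaft: The pin's steel shaft, 12 mm thick, reaching 38 mm below the collar (28 mm across, 6 mm thick); its last 8 mm taper to a flat 6 mm nose. Origin on the axis at the collar's underside, z up. Force of the shaft on anything must stay under 40 N.
- holder: Parking block, fixed, 60 x 60 x 48 mm, grey plastic, with 14 mm wide foot flanges on its y sides, with an upright 22 mm blind hole 42 mm deep in which the pin hangs loosely. Origin at the centre of its underside.
- dock: Slide base, fixed aluminium plate 180 x 290 x 10 mm, rails along its y. Origin at its underside on the line of the holes (35 mm in from the near long edge), half-way along. Below the carriage plate a fixed steel strip (8 mm thick, top 36 mm above the bench) runs along this line with one upright 14 mm through hole, always hidden by the plate; room for nose and balls below it.
- lug_hole (a point): Centre of the top mouth of the 14 mm hole through the carriage plate (8 mm thick, top 50 mm above the bench, 6 mm above the strip). y: direction of travel (dock y), z up. The tube rack begins 67 mm behind the hole, 44 mm tall. Pin home: collar flat on the plate; with the nose on the strip the collar is 24 mm above the plate.
- carriage (a joint): Travel of the carriage along dock y, 0 to 0.070 m, about 2 N of friction; stays where left. Its hole lies at dock y = -0.035 + this value, dock x = 0. It lines up with the strip's hole at one value between 0.024 and 0.052, different each time, that can only be felt; across the travel the holes always line up.
- calculator: Pocket calculator lying on the bench, 118 x 68 x 13 mm, loose; origin under its centre.
- petri_dish: Petri dish on the bench, 91 mm across, 15 mm high, loose; origin under its centre.
- bottle_mid (a point): Small reagent bottle with screw cap, 56 mm across, 105 mm tall, loose; point on its axis 50 mm up.

How it is judged:
By the outcome, as a careful person would: the job done as asked, in the order asked, and still so for the second after the job is handed in, with the robot touching nothing.
It also fails if it takes over 58 s, if anything falls off the work surface, if the arm or the gripper's body presses on something with over 40 N, if the wrist force passes 120 N, or if a joint passes its speed limit or range.

## Working session

There is one attempt and no reset: what is moved stays moved. The work goes in short steps, Python scripts to look and compute and a tool call to move; the robot and the scene stay as the last step left them, time stands still between calls to the robot, and variables do not carry over. Pictures are saved under pics/ and viewed, about 8 in all and at most 12, crops included, and the job is handed in when it is done.

Besides the shell and the picture viewer there is one more tool, called after "Call:" as a command line: name --argument value ..., lists and objects as JSON in quotes. play_rows: Moves the arm, as the interface text tells. Its arguments: {"type":"object","properties":{"motion":{"type":"array"},"fingers":{"type":"number"},"squeeze":{"type":"number"}},"required":["motion"]}

```bash
mkdir -p pics; ls; python3 - <<'E'
from rig import ctrl
import cv2
s=ctrl.sense();print(s)
for c in("side","top"):
    im=ctrl.capture(c);cv2.imwrite(f"pics/{c}0.png",im[:,:,::-1])
    k=ctrl.get_calibration(c);print(c,k)
    for n in("pin_grip","pin_button","pin_shaft","holder","dock","lug_hole","carriage","calculator","petri_dish","bottle_mid"):
        print(n,[(round(d["position"][0]*640),round(d["position"][1]*400),round(d["p"],2)) for d in ctrl.spot_in(c,n)[:2]])
E
```

```text
pics
{'time_s': 0.0, 'joints': array([-1.37142883e+00,  3.13437839e-01,  1.49847335e+00,  1.08324342e-05,
        1.33102697e+00, -2.23408929e-01]), 'dq': array([ 9.83188513e-04,  7.39518288e-04,  7.91315902e-05, -1.21293675e-03,
       -8.02217628e-04, -3.05526886e-04]), 'tau': array([-5.87933046e-04, -4.12262821e+01, -2.59741312e+01, -2.52825512e-04,
        4.12146954e-03,  9.47549154e-06]), 'eef_pos': array([ 215.3280791 , -478.46595049,  202.927686  ]), 'ee_rot': array([-4.85064228e-04,  8.39729423e-01, -5.43004644e-01, -4.66189052e-04]), 'force': array([-0.32311567,  0.47285623, -0.09421095]), 'wrist_torque': array([ 0.03601515,  0.05209432, -0.0357273 ]), 'grip_width': 0.9969193907534506}
side {'K': array([[391.049226  ,   0.        , 317.02747716],
       [  0.        , 391.049226  , 198.42917608],
       [  0.        ,   0.        ,   1.        ]]), 'k1': 0.03094741712960972, 'R': array([[ 0.90069725,  0.43430976,  0.01093124],
       [ 0.34242511, -0.69420667, -0.63310516],
       [-0.26737521,  0.5739792 , -0.77398861]]), 't': array([-494.59991246, -141.40300614, 1388.0027
[... 215 characters left out ...]
27, 0.67)]
top {'K': array([[500.37293139,   0.        , 321.62004396],
       [  0.        , 500.37293139, 196.95468035],
       [  0.        ,   0.        ,   1.        ]]), 'k1': -0.15481840589017015, 'R': array([[ 0.0271409 , -0.99945105,  0.01899944],
       [-0.997545  , -0.02830677, -0.06405228],
       [ 0.06455494, -0.01721436, -0.99776567]]), 't': array([ -31.81773065,  536.90820974, 1489.90697821])}
pin_grip [(275, 208, 0.48)]
pin_button []
pin_shaft []
holder [(281, 207, 0.97)]
dock [(452, 177, 0.68), (355, 209, 0.41)]
lug_hole [(459, 180, 0.87)]
carriage [(464, 185, 0.78)]
calculator [(358, 210, 0.79), (281, 207, 0.74)]
petri_dish [(215, 208, 0.75)]
bottle_mid [(184, 190, 0.63)]
```

```bash
python3 - <<'E'
import cv2
a=cv2.imread("pics/top0.png")[110:290,140:580];cv2.imwrite("pics/t1.png",cv2.resize(a,(792,324)))
s=cv2.imread("pics/side0.png");cv2.imwrite("pics/s1.png",cv2.resize(s[70:400,130:470],None,fx=1.8,fy=1.8,interpolation=2))
E
```

```text
(no output)
```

View pics/t1.png

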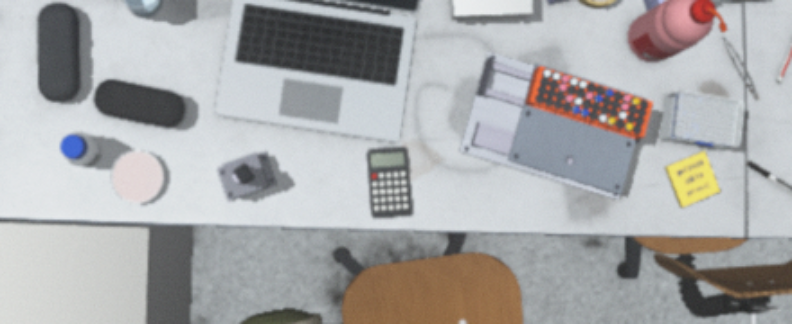

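View pics/s1.png

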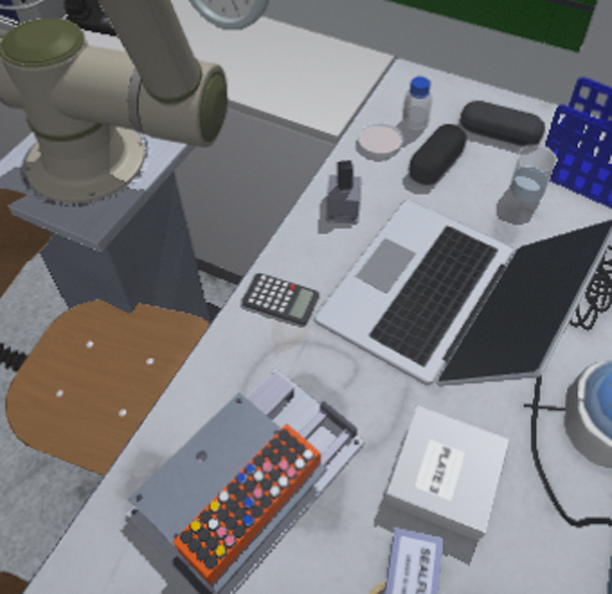

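The top view shows the dock tilted about 15°, with the lug hole near pixel (457,199) and the carriage towards −y. The holder and pin are near (278,207). I'll zoom in to get their yaws.

```bash
cat > h.py <<'E'
import cv2,numpy as np
from rig import ctrl
def ray(c,px):
    k=ctrl.get_calibration(c);K=k["K"]
    d=np.array([k["k1"],0,0,0.])
    p=cv2.undistortPoints(np.array([[px]],float),K,d)[0,0]
    R=k["R"];return -R.T@k["t"],R.T@np.array([*p,1])
def at(c,px,z):
    o,d=ray(c,px);return o+d*(z-o[2])/d[2]
def proj(c,X):
    k=ctrl.get_calibration(c)
    return cv2.projectPoints(np.array(X,float).reshape(-1,3),cv2.Rodrigues(k["R"])[0],k["t"],k["K"],np.array([k["k1"],0,0,0.]))[0][:,0]
def tri(p,q):
    a,b=ray("top",p);c,d=ray("side",q)
    s=np.linalg.lstsq(np.c_[b,-d],c-a,rcond=None)[0]
    x,y=a+b*s[0],c+d*s[1];return (x+y)/2,np.linalg.norm(x-y)
E
python3 - <<'E'
import cv2,numpy as np
t=cv2.imread("pics/top0.png");s=cv2.imread("pics/side0.png")
f=lambda im,x,y,w,h,k:cv2.resize(im[y:y+h,x:x+w],None,fx=k,fy=k,interpolation=cv2.INTER_CUBIC)
A=f(t,253,185,50,40,8);B=f(s,300,150,50,60,8)[:480];C=f(t,390,130,120,100,4)
o=np.zeros((480+0,800,3),np.uint8);o[:320,:400]=A;o[:480,400:]=B
cv2.imwrite("pics/z1.png",o)
cv2.imwrite("pics/z2.png",f(t,390,135,115,90,7)[:600,:800])
E
```

```text
(no output)
```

View pics/z1.png

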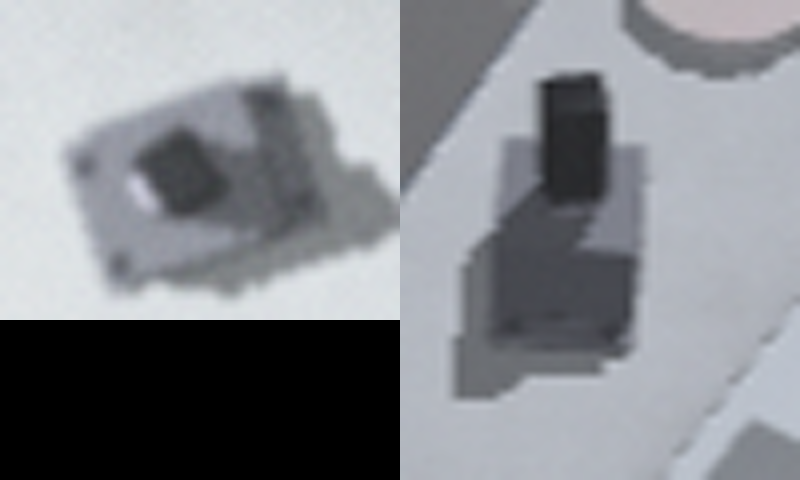

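View pics/z2.png

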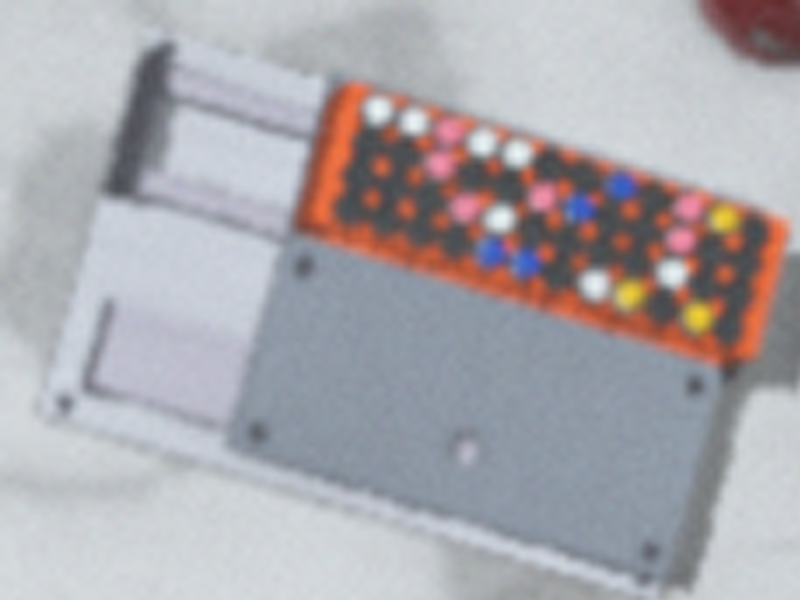

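```bash
python3 - <<'E'
import cv2,numpy as np
from h import *
t=np.mean([ctrl.capture("top").astype(float) for _ in range(6)],0)[:,:,::-1]
s=np.mean([ctrl.capture("side").astype(float) for _ in range(6)],0)[:,:,::-1]
np.save("t.npy",t);np.save("s.npy",s)
def f(im,x,y,w,h,k,g):
    a=np.clip(im[y:y+h,x:x+w]/g,0,1)**.6*255
    return cv2.resize(a,None,fx=k,fy=k,interpolation=cv2.INTER_NEAREST)
o=np.zeros((480,800,3));o[:400]=0
o[:400,:400]=f(t,265,197,20,20,20,160);o[:480,400:]=f(s,313,157,20,24,20,160)
cv2.imwrite("pics/z3.png",o)
for c in("top","side"):print(c,ray(c,(320,200)))
# dock yaw from screws in plate (near row), z=50
P=[at("top",((u+.5)/7-.5+390,(v+.5)/7-.5+135),50) for u,v in((258,432),(650,551),(303,265),(695,385))]
P=np.array(P);print(P);d=P[0]-P[1];e=P[2]-P[3];print(np.degrees(np.arctan2(-d[0],d[1])),np.degrees(np.arctan2(-e[0],e[1])))
print("hole top",at("top",(456.1,198.9),50))
# side hole at crop(202,456)/1.8+(130,70)
print("hole side",at("side",(130+202/1.8,70+456/1.8),50))
E
```

```text
top (array([ 440.27281432,    9.04566444, 1521.57274631]), array([ 0.05839586, -0.01415072, -0.99821701]))
side (array([ 865.02224475, -680.03803908,  990.18191795]), array([-0.25915316,  0.57449198, -0.77644866]))
[[ 546.34129892 -328.57091177   50.        ]
 [ 499.97615943 -501.59791389   50.        ]
 [ 618.48798016 -347.32174541   50.        ]
 [ 572.19477336 -521.34603953   50.        ]]
-15.000832326345524 -14.896593896967827
hole top [ 541.07598276 -419.37120124   50.        ]
hole side [ 547.56702479 -419.89085127   50.        ][ WARN:0@13.652] global loadsave.cpp:1063 imwrite_ Unsupported depth image for selected encoder is fallbacked to CV_8U.
```

View pics/z3.png

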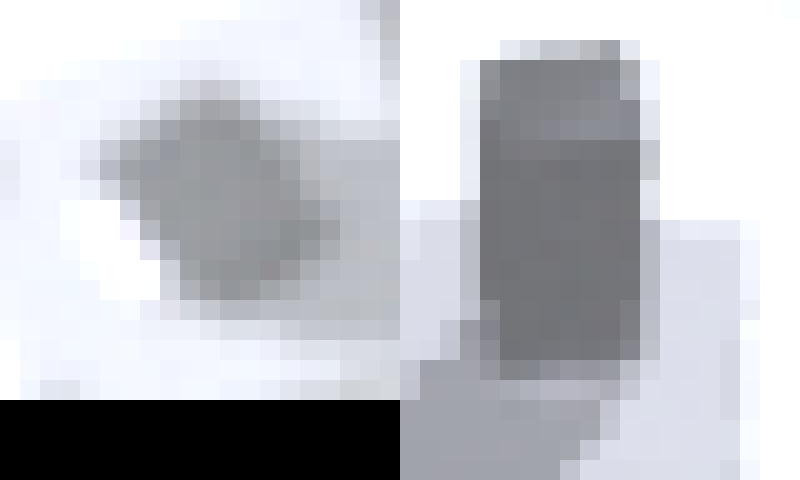

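The handle's top rectangle is about 19 × 27 mm, centred near (275.5,206). The bright sliver (button or collar) is on its lower-left face, so the pin's +y points that way and its yaw is about 43°. Next I'll refine both.

```bash
python3 - <<'E'
import cv2,numpy as np
from h import *
t=np.load("t.npy");s=np.load("s.npy")
g=t.mean(2)[197:217,265:285];G=cv2.resize(g,None,fx=10,fy=10,interpolation=cv2.INTER_CUBIC)
for th in(65,75,85):
    m=(G<th).astype(np.uint8);n,l,st,c=cv2.connectedComponentsWithStats(m)
    i=1+st[1:,4].argmax();pts=np.argwhere(l==i)[:,::-1].astype(np.float32)
    r=cv2.minAreaRect(pts);ctr=(c[i]+.5)/10-.5+[265,197];b=(cv2.boxPoints(r)+.5)/10-.5+[265,197]
    W=np.array([at("top",p,104)[:2] for p in b]);print(th,r[1],ctr,at("top",ctr,104).round(1))
    for k in range(2):
        d=W[k+1]-W[k];print("  edge",np.linalg.norm(d).round(1),np.degrees(np.arctan2(d[1],d[0])).round(1))
print("tri",tri((275.55,206.25),(340.5,161.25)))
# holder centre: top plate corners (z1 crop 8x)
print(np.round(g[8:16,2:10]))
# hole darkness in side
sg=s.mean(2)[315:332,232:254];print(np.round(sg).astype(int))
for n in("holder",):print(at("top",(281,207),30),tri((281,207),(320,183)))
print(ctrl.grip_depth)
E
```

```text
65 (17.44743537902832, 53.461036682128906) [277.98725782 209.24597615] [493.6 107.3 104. ]
  edge 15.1 -50.1
  edge 5.0 -140.0
75 (92.6968002319336, 71.92623901367188) [275.97118881 206.76414336] [500.5 113.2 104. ]
  edge 20.4 -55.0
  edge 26.4 -145.0
85 (101.54724884033203, 80.08885192871094) [276.01687108 206.75805762] [500.5 113.1 104. ]
  edge 22.7 -55.9
  edge 28.9 -145.9
tri (array([531.78707782, 127.8432692 , 108.29544469]), np.float64(65.96665357679696))
[[156. 151. 131.  97.  76.  71.  71.  73.]
 [155. 156. 148. 123.  87.  73.  72.  71.]
 [154. 162. 183. 173. 119.  78.  71.  72.]
 [156. 163. 189. 200. 152.  95.  72.  72.]
 [153. 158. 177. 202. 184. 135.  90.  72.]
 [154. 155. 162. 184. 195. 171. 115.  76.]
 [154. 154. 154. 164. 179. 164. 122.  88.]
 [154. 155. 154. 155. 158. 146. 134. 123.]]
[[180 170 148 134 131 133 132 132 132 132 133 133 134 133 132 133 133 133
  134 134 134 134]
 [168 148 135 133 132 131 132 132 132 133 132 133 133 133 133 133 134 133
  134 134 135 134]
 [147 135 133 133 132 132 132 133 133 133 133 134 132 132 132 133 133 134
  133 133 134 135]
 [133 13
[... 737 characters left out ...]
[135 134 134 133 134 133 132 134 142 149 125 125 131 132 133 134 134 134
  135 135 135 135]
 [135 135 134 133 133 133 133 133 132 131 133 133 132 133 134 134 134 135
  135 135 135 136]
 [134 135 134 133 133 134 133 133 133 133 134 133 133 135 134 134 134 134
  134 135 135 135]
 [133 133 133 132 133 134 133 133 133 134 134 134 134 134 134 134 133 134
  134 135 134 134]
 [133 132 133 133 133 133 133 132 132 133 134 134 134 134 135 134 134 133
  133 134 134 134]
 [133 134 133 133 133 134 134 133 133 132 134 135 134 134 135 135 134 133
  133 133 133 134]]
[503.33037269 103.61436015  30.        ] (array([506.15451197, 105.76368199,  15.24995411]), np.float64(5.015136178886769))
18.700000000000003
```

```bash
python3 - <<'E'
import cv2,numpy as np
from h import *
print(tri((275.6,206.3),(320.6,161.3)), at("side",(241.5,323.1),50), tri((456.1,198.9),(241.5,323.1)))
t=np.load("t.npy").mean(2);print(np.round(t[193:206,450:463]).astype(int))
s=np.load("s.npy").mean(2);print(np.round(s[157:178,313:329]).astype(int))
for z in(48,86,104):print(proj("top",[501,112,z]),proj("side",[501,112,z]))
E
```

```text
(array([503.08413545, 114.83761355, 107.91033671]), np.float64(3.423040648384861)) [ 545.66163568 -420.16426267   50.        ] (array([ 542.69229066, -419.75020149,   45.28751426]), np.float64(3.2386327440424667))
[[152 152 152 155 154 154 153 152 153 153 154 153 153]
 [153 152 152 152 152 152 154 152 152 153 152 153 153]
 [152 152 152 152 151 149 148 149 151 153 152 153 153]
 [152 152 151 149 145 138 136 138 145 152 153 154 151]
 [152 150 152 147 136 133 139 142 140 151 152 153 154]
 [151 151 150 143 133 146 167 166 147 146 150 155 153]
 [151 151 150 143 137 158 185 179 152 145 151 152 153]
 [151 153 152 147 144 163 184 173 152 149 152 154 153]
 [152 152 153 152 151 158 166 158 150 150 153 154 154]
 [151 151 153 154 152 152 153 152 152 152 153 154 154]
 [153 151 150 151 153 152 152 152 150 152 152 155 155]
 [151 152 152 152 152 153 152 153 152 151 154 155 153]
 [153 151 152 151 153 153 151 153 152 153 155 154 154]]
[[195 189 188 187 187 187 186 186 186 186 186 187 186 187 187 187]
 [189 189 189 188 187 184 182 182 182 180 181 183 186 186 187 187]
 [189 189 188 185 164 140 125 106 10
[... 715 characters left out ...]
100  43  43  44  44  44  44  44  45  97 130 131 130]
 [129 128 129 100  44  44  44  44  43  44  44  44  97 131 131 131]
 [128 129 128 104  59  43  44  44  43  44  44  50 100 131 131 131]
 [129 129 109  72  56  44  44  43  44  44  44  51 101 131 131 131]
 [128 126 107  75  61  44  44  45  46  45  46  56 103 131 131 132]
 [108  78  78  78  68  54  56  63  69  68  71 100 125 131 131 131]
 [107  78  78  79  80  84  89  95  96  94  88 110 131 131 132 132]
 [ 78  78  78  78  78  76  77  81  80  80 107 131 131 131 131 132]]
[[277.75373686 207.4398609 ]] [[318.80311769 174.62244924]]
[[276.8477514 206.8686383]] [[318.97479612 166.54367131]]
[[276.40172507 206.58739925]] [[319.05899599 162.58200205]]
```

Call:
play_rows --motion '[[[0,0,0],[0,0,0]]]' --fingers 60 --squeeze 30

```text
time_s: 1.78
eef_pos: [215.4, -478.8, 203.5]
ee_rot: [0.0, 0.84, -0.543, 0.0]
force: [0.5, 0.1, -0.7]
grip_width: 0.886
```

Call:
play_rows --motion '[[[-23.57,-28.07,0],[0,0,0]],[[-23.57,-28.07,0],[0,0,0]],[[-23.57,-28.07,0],[0,0,0]],[[-23.57,-28.07,0],[0,0,0]],[[-23.57,-28.07,0],[0,0,0]],[[-23.57,-28.07,0],[0,0,0]],[[-23.57,-28.07,0],[0,0,0]],[[-23.57,-28.07,0],[0,0,0]],[[-23.57,-28.07,0],[0,0,0]],[[-23.57,-28.07,0],[0,0,0]],[[-23.57,-28.07,0],[0,0,0]],[[-23.57,-28.07,0],[0,0,0]],[[-23.57,-28.07,0],[0,0,0]],[[-23.57,-28.07,0],[0,0,0]],[[-23.57,-28.07,0],[0,0,0]],[[-23.57,-28.07,0],[0,0,0]],[[-23.57,-28.07,0],[0,0,0]],[[-23.57,-28.07,0],[0,0,0]],[[0,0,0],[0,0,-7]],[[0,0,0],[0,0,-7]]]' --fingers 60

```text
time_s: 3.45
eef_pos: [502.3, 117.2, 203.1]
ee_rot: [0.0, 0.901, -0.433, -0.0]
force: [0.1, -0.7, 0.5]
grip_width: 0.702
```

Call:
play_rows --motion '[[[0,0,20],[0,0,0]],[[0,0,20],[0,0,0]],[[0,0,20],[0,0,0]],[[0,0,20],[0,0,0]],[[0,0,20],[0,0,0]],[[0,0,20],[0,0,0]],[[0,0,8],[0,0,0]],[[0,0,8],[0,0,0]],[[0,0,0],[0,0,0]],[[0,0,0],[0,0,0]]]'

```text
time_s: 4.28
eef_pos: [502.5, 115.5, 68.1]
ee_rot: [-0.0, 0.9, -0.437, 0.0]
force: [-0.1, -0.1, 0.5]
grip_width: 0.703
```

```bash
python3 - <<'E'
from h import *
f=lambda im,x,y,w,h,k:cv2.resize(im[y:y+h,x:x+w],None,fx=k,fy=k,interpolation=cv2.INTER_CUBIC)
t=ctrl.capture("top")[:,:,::-1];s=ctrl.capture("side")[:,:,::-1]
cv2.imwrite("pics/g1.png",np.hstack([f(t,245,175,60,60,6),f(s,295,130,60,60,6)]))
print(ctrl.sense())
E
```

```text
{'time_s': 4.3833, 'joints': array([-1.70576565e-03,  4.41842351e-01,  1.69602889e+00,  2.01795876e-05,
        1.00181818e+00,  9.01944565e-01]), 'dq': array([-0.0006536 , -0.00173585,  0.0013049 ,  0.0011367 , -0.0010738 ,
        0.00087353]), 'tau': array([-2.04709003e-02, -4.23616433e+01, -2.14778137e+01, -2.65206036e-04,
        1.79178449e-03, -4.47188057e-06]), 'eef_pos': array([502.74469409, 115.44741653,  68.53144107]), 'ee_rot': array([-4.21680636e-04,  8.99648942e-01, -4.36612959e-01,  8.53130007e-04]), 'force': array([ 0.51575378, -0.38589553, -0.28795155]), 'wrist_torque': array([ 0.01705032,  0.00030511, -0.02482308]), 'grip_width': 0.7019768141496981}
```

View pics/g1.png

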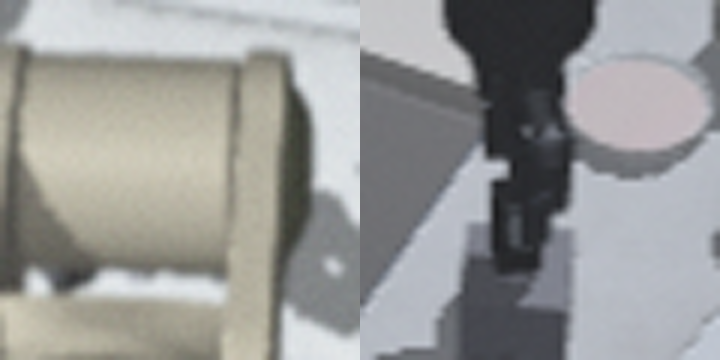

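Call:
play_rows --motion '[[[0,0,0],[0,0,0]],[[0,0,0],[0,0,0]],[[0,0,0],[0,0,0]],[[0,0,0],[0,0,0]],[[0,0,0],[0,0,0]],[[0,0,0],[0,0,0]],[[0,0,0],[0,0,0]],[[0,0,0],[0,0,0]],[[0,0,0],[0,0,0]],[[0,0,0],[0,0,0]]]' --fingers 0 --squeeze 40

```text
time_s: 5.22
eef_pos: [502.7, 115.5, 68.1]
ee_rot: [-0.0, 0.9, -0.437, 0.001]
force: [0.4, 0.3, 5.1]
grip_width: 0.259
```

Call:
play_rows --motion '[[[0,0,-3],[0,0,0]],[[0,0,-5],[0,0,0]],[[0,0,-8],[0,0,0]],[[0,0,-12],[0,0,0]],[[0,0,-15],[0,0,0]],[[0,0,-20],[0,0,0]],[[0,0,-20],[0,0,0]],[[0,0,-20],[0,0,0]],[[0,0,0],[0,0,0]]]'

```text
time_s: 5.97
eef_pos: [503.7, 115.5, 174.5]
ee_rot: [-0.001, 0.9, -0.437, 0.003]
force: [0.6, -0.2, -1.2]
grip_width: 0.256
```

```bash
python3 - <<'E'
from h import *
f=lambda im,x,y,w,h,k:cv2.resize(im[y:y+h,x:x+w],None,fx=k,fy=k,interpolation=cv2.INTER_CUBIC)
s=ctrl.capture("side")[:,:,::-1]
cv2.imwrite("pics/g2.png",f(s,285,100,70,90,6))
x=ctrl.sense();print(x["force"],x["wrist_torque"],x["grip_width"],x["eef_pos"])
E
```

```text
[-0.46727402  0.27510119 -2.13818182] [0.01776097 0.04770749 0.00601848] 0.25830575564668057 [502.84071428 115.47163078 172.17093917]
```

View pics/g2.png

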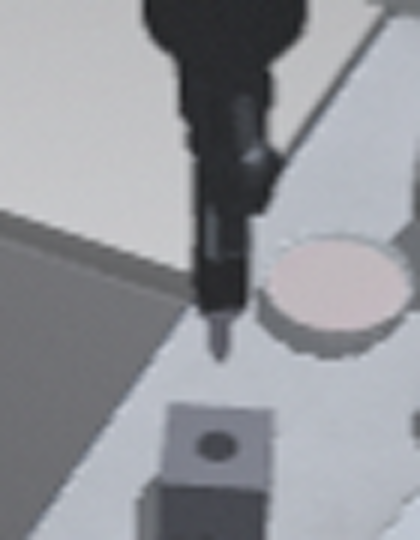

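Call:
play_rows --motion '[[[13.9,9.35,0],[0,0,0]],[[27.84,18.7,0],[0,0,0]],[[27.84,18.7,0],[0,0,0]],[[27.84,18.7,0],[0,0,0]],[[27.84,18.7,0],[0,0,0]],[[27.84,18.7,0],[0,0,0]],[[27.84,18.7,0],[0,0,0]],[[27.84,18.7,0],[0,0,0]],[[27.84,18.7,0],[0,0,0]],[[27.84,18.7,0],[0,0,0]],[[27.84,18.7,0],[0,0,0]],[[27.84,18.7,0],[0,0,0]],[[27.84,18.7,0],[0,0,0]],[[27.84,18.7,0],[0,0,0]],[[27.84,18.7,0],[0,0,0]],[[27.84,18.7,0],[0,0,0]],[[13.9,9.35,0],[0,0,0]],[[0,0,0],[0,0,4]],[[0,0,0],[0,0,6]],[[0,0,0],[0,0,6]]]'

```text
time_s: 7.68
eef_pos: [542.0, -419.6, 168.2]
ee_rot: [-0.0, 0.829, -0.56, -0.002]
force: [0.5, 1.1, -1.4]
grip_width: 0.255
```

Call:
play_rows --motion '[[[0,0,5],[0,0,6]],[[0,0,10],[0,0,6]],[[0,0,10],[0,0,6]],[[0,0,10],[0,0,6]],[[0,0,7],[0,0,6]],[[0,0,5],[0,0,6]],[[0,0,3],[0,0,1]],[[0,0,0],[0,0,0]],[[0,0,0],[0,0,0]]]'

```text
time_s: 8.43
eef_pos: [542.5, -419.4, 119.8]
ee_rot: [-0.0, -0.611, 0.791, 0.001]
force: [0.2, -0.9, -0.5]
grip_width: 0.26
```

```bash
python3 - <<'E'
from h import *
f=lambda im,x,y,w,h,k:cv2.resize(im[y:y+h,x:x+w],None,fx=k,fy=k,interpolation=cv2.INTER_CUBIC)
s=ctrl.capture("side")[:,:,::-1];t=ctrl.capture("top")[:,:,::-1]
cv2.imwrite("pics/g3.png",np.hstack([f(s,215,285,50,60,8),f(t,430,170,50,60,8)]))
x=ctrl.sense();print(x["force"],x["wrist_torque"],x["grip_width"],x["eef_pos"],x["ee_rot"],x["joints"])
E
```

```text
[-0.34714773  0.07769062 -0.73175348] [0.05214007 0.12232336 0.04002801] 0.25423988212619986 [ 542.70364804 -419.64935905  120.62065506] [ 4.76926585e-05 -6.11089096e-01  7.91561809e-01 -1.32650385e-04] [-8.28600145e-01  7.39172163e-01  1.04407384e+00  7.42565443e-05
  1.35807423e+00  9.98105339e-01]
```

View pics/g3.png

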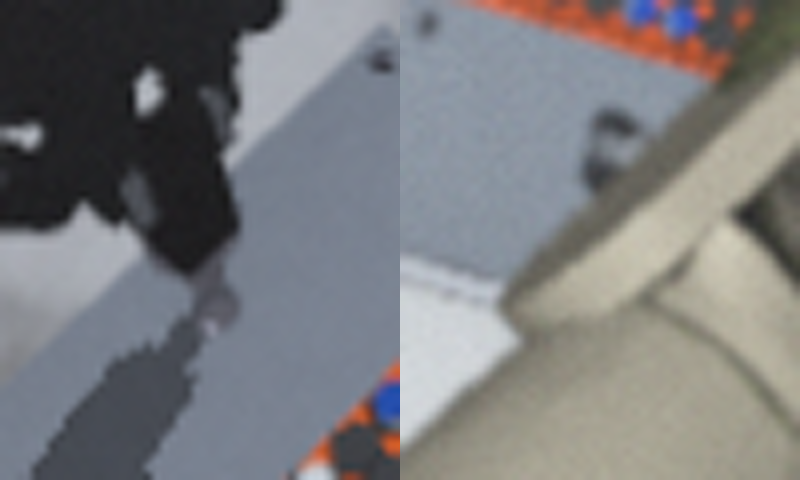

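```bash
python3 - <<'E'
from h import *
s=np.mean([ctrl.capture("side").mean(2) for _ in range(5)],0)
np.save("s2.npy",s)
print(np.round(s[312:330,234:250]).astype(int))
p=np.array([542.7,-419.6,0])
for z in(63,71,80,90,101):print(z,proj("side",p+[0,0,z]).round(1))
print(proj("side",[542.8,-419.5,50]))
E
```

```text
[[ 42  32  30  31  31  31  31  31  31  31  47 115 128 128 128 129]
 [ 33  31  31  31  30  31  31  31  31  31  50 116 129 129 130 129]
 [ 31  31  31  31  30  31  30  31  31  46  82 121 130 129 130 131]
 [ 36  32  31  31  31  31  31  31  45  88 107 126 129 130 130 130]
 [ 54  34  38  33  31  30  31  46  92 107 121 128 130 130 130 130]
 [ 84  63  41  31  30  31  46  74  99 117 127 130 129 130 130 130]
 [105  89  66  38  30  44  68  82  85 121 130 129 128 129 130 130]
 [121 117 105  78  67  67  80  81  86 122 128 127 129 129 130 130]
 [129 131 126 117 102  87  85  83  85 108 125 128 128 130 130 131]
 [130 130 130 129 120  98  85  80  82  85 112 126 129 130 130 132]
 [130 130 128 128 124  94  82  86  91  89  99 124 130 131 131 132]
 [130 130 129 128 123  85  88  96  97  96  95 122 130 131 132 132]
 [130 130 129 128 104  83  94  96  96  95 103 125 130 131 131 131]
 [130 130 111 106  81  85 124 137 106 104 119 129 130 130 131 131]
 [131 130  88  77  77  83 115 143 123 122 128 130 131 131 130 132]
 [128 113  84  76  77  77 102 125 130 130 130 130 131 131 131 132]
 [107  82  77  78  77  77 123 131 131 130 131 131 132 131 130 131]
 [ 77  77  77  77  77 101 126 130 131 131 131 132 131 131 131 131]]
63 [[239.9 320.3]]
71 [[239.4 319. ]]
80 [[238.9 317.5]]
90 [[238.3 315.8]]
101 [[237.6 313.9]]
[[240.65763333 322.36286366]]
```

Call:
play_rows --motion '[[[0,0,3],[0,0,0]],[[0,0,3],[0,0,0]],[[0,0,3],[0,0,0]],[[0,0,2],[0,0,0]],[[0,0,1],[0,0,0]],[[0,0,1],[0,0,0]],[[0,0,0],[0,0,0]]]'

```text
time_s: 9.37
eef_pos: [542.6, -419.6, 107.3]
ee_rot: [-0.0, -0.61, 0.792, 0.0]
force: [0.2, 0.6, -1.2]
grip_width: 0.257
```

Call:
play_rows --motion '[[[0,0,1],[0,0,0]],[[0,0,1],[0,0,0]],[[0,0,0],[0,0,0]]]'

```text
time_s: 9.62
eef_pos: [542.6, -419.5, 105.3]
ee_rot: [-0.0, -0.61, 0.792, 0.0]
force: [0.8, -0.1, -2.4]
grip_width: 0.255
```

Call:
play_rows --motion '[[[0,0,1],[0,0,0]],[[0,0,1],[0,0,0]],[[0,0,0],[0,0,0]]]'

```text
time_s: 9.87
eef_pos: [542.6, -419.5, 103.2]
ee_rot: [-0.0, -0.61, 0.792, 0.0]
force: [-0.3, -0.2, -1.0]
grip_width: 0.258
```

Call:
play_rows --motion '[[[0,0,1],[0,0,0]],[[0,0,1],[0,0,0]],[[0,0,0],[0,0,0]]]'

```text
time_s: 10.12
eef_pos: [542.6, -419.6, 101.2]
ee_rot: [0.0, -0.61, 0.792, 0.0]
force: [1.3, -0.1, -1.2]
grip_width: 0.254
```

Call:
play_rows --motion '[[[0,0,1],[0,0,0]],[[0,0,1],[0,0,0]],[[0,0,1],[0,0,0]],[[0,0,1],[0,0,0]],[[0,0,0],[0,0,0]]]'

```text
time_s: 10.53
eef_pos: [542.7, -419.7, 97.3]
ee_rot: [-0.0, -0.61, 0.792, -0.0]
force: [0.7, -0.6, -1.7]
grip_width: 0.255
```

Call:
play_rows --motion '[[[0,0,1],[0,0,0]],[[0,0,0.7],[0,0,0]],[[0,0,0],[0,0,0]]]'

```text
time_s: 10.78
eef_pos: [542.7, -419.7, 95.7]
ee_rot: [0.0, -0.61, 0.792, -0.0]
force: [1.4, -1.0, -1.0]
grip_width: 0.257
```

Call:
play_rows --motion '[[[0,0,0.7],[0,0,0]],[[0,0,0.7],[0,0,0]],[[0,0,0],[0,0,0]]]'

```text
time_s: 11.03
eef_pos: [542.6, -419.7, 94.3]
ee_rot: [-0.0, -0.61, 0.792, -0.0]
force: [1.8, -1.6, -2.3]
grip_width: 0.261
```

Call:
play_rows --motion '[[[0,0,0.7],[0,0,0]],[[0,0,0.5],[0,0,0]],[[0,0,0],[0,0,0]]]'

```text
time_s: 11.28
eef_pos: [542.9, -419.8, 94.0]
ee_rot: [0.0, -0.61, 0.792, -0.001]
force: [0.4, -0.1, 3.8]
grip_width: 0.253
```

```bash
python3 - <<'E'
from h import *
c=lambda u,v:((u+.5)/7-.5+390,(v+.5)/7-.5+135)
L=at("top",c(40,412),10);Lf=at("top",c(160,38),10)
y=np.array([.2588,.9659,0])
h=at("top",(456.1,198.6),50)
print(L,Lf,[(h-p)@y for p in(L,Lf)], 180+np.array([(h-p)@y for p in(L,Lf)]))
x=ctrl.sense();print(x["force"],x["wrist_torque"])
E
```

```text
[ 555.20602176 -241.21703358   10.        ] [ 721.90506371 -292.16342824   10.        ] [np.float64(-175.49420162715035), np.float64(-169.42679108323082)] [ 4.50579837 10.57320892]
[ 0.40400439 -0.05507711  3.77987603] [-0.22217586 -0.21103443  0.01771731]
```

Call:
play_rows --motion '[[[-1,0,0],[0,0,0]],[[-2,0,0],[0,0,0]],[[-2,0,0],[0,0,0]],[[-2,0,0],[0,0,0]],[[-2,0,0],[0,0,0]],[[-1,0,0],[0,0,0]],[[0,0,0],[0,0,0]]]'

```text
time_s: 11.87
eef_pos: [545.6, -409.9, 93.9]
ee_rot: [0.0, -0.61, 0.792, -0.001]
force: [0.3, -1.9, 6.2]
grip_width: 0.259
```

Call:
play_rows --motion '[[[-1,0,0],[0,0,0]],[[-1,0,0],[0,0,0]],[[0,0,0],[0,0,0]]]'

```text
time_s: 12.12
eef_pos: [546.1, -408.1, 93.9]
ee_rot: [0.0, -0.61, 0.792, -0.001]
force: [1.3, -2.4, 6.3]
grip_width: 0.255
```

Call:
play_rows --motion '[[[-1,0,0],[0,0,0]],[[-1,0,0],[0,0,0]],[[0,0,0],[0,0,0]]]'

```text
time_s: 12.37
eef_pos: [546.6, -406.2, 93.9]
ee_rot: [0.0, -0.61, 0.792, -0.001]
force: [2.0, -1.6, 5.1]
grip_width: 0.254
```

Call:
play_rows --motion '[[[-1,0,0],[0,0,0]],[[-1,0,0],[0,0,0]],[[0,0,0],[0,0,0]]]'

```text
time_s: 12.62
eef_pos: [547.1, -404.3, 93.9]
ee_rot: [0.0, -0.61, 0.792, -0.001]
force: [0.6, -1.7, 6.8]
grip_width: 0.261
```

Call:
play_rows --motion '[[[-1,0,0],[0,0,0]],[[-1,0,0],[0,0,0]],[[0,0,0],[0,0,0]]]'

```text
time_s: 12.87
eef_pos: [547.6, -402.3, 93.9]
ee_rot: [0.0, -0.61, 0.792, -0.001]
force: [1.5, -1.8, 5.8]
grip_width: 0.257
```

Call:
play_rows --motion '[[[-1,0,0],[0,0,0]],[[-1,0,0],[0,0,0]],[[0,0,0],[0,0,0]]]'

```text
time_s: 13.12
eef_pos: [548.1, -400.4, 93.9]
ee_rot: [0.0, -0.61, 0.792, -0.001]
force: [1.9, -1.9, 5.9]
grip_width: 0.256
```

Call:
play_rows --motion '[[[-1,0,0],[0,0,0]],[[-1,0,0],[0,0,0]],[[0,0,0],[0,0,0]]]'

```text
time_s: 13.37
eef_pos: [548.6, -398.5, 93.9]
ee_rot: [0.0, -0.61, 0.792, -0.001]
force: [0.4, -2.2, 5.0]
grip_width: 0.257
```

Call:
play_rows --motion '[[[-1,0,0],[0,0,0]],[[-1,0,0],[0,0,0]],[[0,0,0],[0,0,0]]]'

```text
time_s: 13.62
eef_pos: [549.1, -396.5, 93.9]
ee_rot: [0.0, -0.61, 0.792, -0.001]
force: [1.3, -2.2, 5.1]
grip_width: 0.257
```

Call:
play_rows --motion '[[[-1,0,0],[0,0,0]],[[-1,0,0],[0,0,0]],[[0,0,0],[0,0,0]]]'

```text
time_s: 13.87
eef_pos: [549.7, -394.6, 93.9]
ee_rot: [0.0, -0.61, 0.792, -0.001]
force: [2.1, -2.6, 5.6]
grip_width: 0.256
```

Call:
play_rows --motion '[[[-1,0,0],[0,0,0]],[[-1,0,0],[0,0,0]],[[0,0,0],[0,0,0]]]'

```text
time_s: 14.12
eef_pos: [550.0, -393.0, 93.9]
ee_rot: [-0.0, -0.61, 0.792, -0.001]
force: [0.8, -3.5, 4.9]
grip_width: 0.253
```

Call:
play_rows --motion '[[[-1,0,0],[0,0,0]],[[-1,0,0],[0,0,0]],[[0,0,0],[0,0,0]]]'

```text
time_s: 14.37
eef_pos: [550.4, -391.4, 93.9]
ee_rot: [-0.0, -0.61, 0.792, -0.001]
force: [-0.2, -6.2, 5.1]
grip_width: 0.251
```

Call:
play_rows --motion '[[[0,0,0],[0,0,0]],[[0,0,0],[0,0,0]]]'

```text
time_s: 14.53
eef_pos: [550.4, -391.4, 93.8]
ee_rot: [-0.0, -0.61, 0.792, -0.001]
force: [0.4, -4.5, 5.6]
grip_width: 0.256
```

```bash
python3 - <<'E'
from h import *
f=lambda im,x,y,w,h,k:cv2.resize(im[y:y+h,x:x+w],None,fx=k,fy=k,interpolation=cv2.INTER_CUBIC)
x=ctrl.sense();print(x)
s=ctrl.capture("side")[:,:,::-1];t=ctrl.capture("top")[:,:,::-1]
cv2.imwrite("pics/g4.png",np.hstack([f(s,205,260,80,100,5),f(t,390,130,80,100,5)]))
E
```

```text
{'time_s': 14.5333, 'joints': array([-7.90842765e-01,  7.35507613e-01,  1.12194088e+00, -1.04330704e-03,
        1.28201860e+00,  1.03826103e+00]), 'dq': array([-8.14988227e-04,  8.85541326e-05, -5.98233702e-04,  9.25431170e-04,
        3.34094413e-03, -4.88043550e-04]), 'tau': array([ 2.51166746e+00, -5.44341087e+01, -2.16265512e+01,  9.94282812e-01,
        1.27240609e+00, -4.34404748e-03]), 'eef_pos': array([ 550.38049138, -391.43328006,   93.8420388 ]), 'ee_rot': array([-3.65247791e-04, -6.10262513e-01,  7.92198387e-01, -1.11637936e-03]), 'force': array([ 0.4287625 , -4.54913637,  5.60824694]), 'wrist_torque': array([-1.25350234, -0.08365271, -0.00791116]), 'grip_width': 0.25598428746075663}
```

View pics/g4.png

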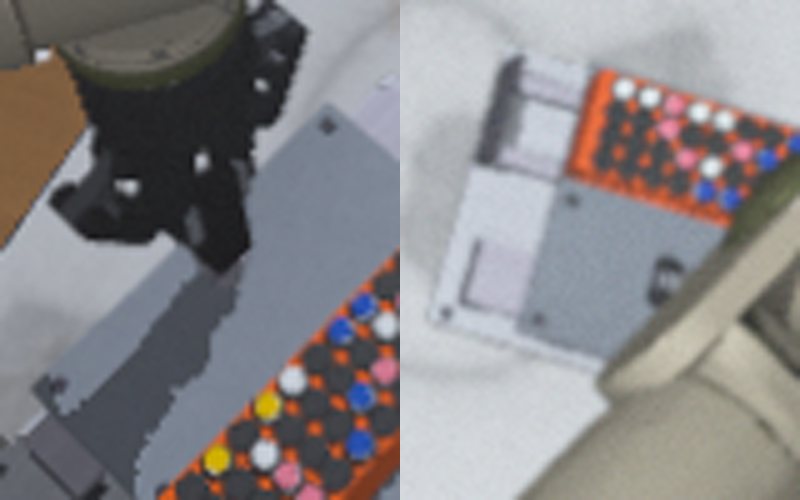

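Call:
play_rows --motion '[[[0,0,0.5],[0,0,0]],[[0,0,0.5],[0,0,0]],[[0,0,0],[0,0,0]]]'

```text
time_s: 14.88
eef_pos: [550.8, -390.8, 93.5]
ee_rot: [0.0, -0.61, 0.792, -0.001]
force: [0.2, -2.3, 9.3]
grip_width: 0.258
```

Call:
play_rows --motion '[[[-0.5,0,-0.5],[0,0,0]],[[-0.5,0,0],[0,0,0]],[[0,0,0],[0,0,0]]]'

```text
time_s: 15.13
eef_pos: [550.9, -389.6, 93.4]
ee_rot: [0.0, -0.61, 0.792, -0.001]
force: [1.5, -1.4, 5.7]
grip_width: 0.258
```

Call:
play_rows --motion '[[[-0.5,0,0],[0,0,0]],[[-0.5,0,0],[0,0,0]],[[0,0,0],[0,0,0]]]'

```text
time_s: 15.38
eef_pos: [551.0, -388.9, 93.1]
ee_rot: [0.0, -0.61, 0.792, -0.001]
force: [3.2, -3.4, -0.2]
grip_width: 0.256
```

Call:
play_rows --motion '[[[0,0,0.7],[0,0,0]],[[0,0,0.7],[0,0,0]],[[0,0,0],[0,0,0]]]'

```text
time_s: 15.63
eef_pos: [550.8, -387.8, 90.3]
ee_rot: [0.0, -0.61, 0.792, 0.001]
force: [3.3, -1.0, -1.1]
grip_width: 0.252
```

Call:
play_rows --motion '[[[0,-0.3,0.7],[0,0,0]],[[0,-0.2,0.7],[0,0,0]],[[0,0,0],[0,0,0]]]'

```text
time_s: 15.88
eef_pos: [551.3, -388.1, 89.4]
ee_rot: [0.0, -0.61, 0.792, 0.001]
force: [3.1, 1.3, -0.2]
grip_width: 0.259
```

Call:
play_rows --motion '[[[0,0,0.7],[0,0,0]],[[0,0,0.7],[0,0,0]],[[0,0,0],[0,0,0]]]'

```text
time_s: 16.13
eef_pos: [551.4, -388.1, 88.3]
ee_rot: [0.0, -0.61, 0.792, 0.001]
force: [4.2, 3.7, 0.5]
grip_width: 0.257
```

Call:
play_rows --motion '[[[-0.5,-0.5,0],[0,0,0]],[[0,0,0.7],[0,0,0]],[[0,0,0.7],[0,0,0]],[[0,0,0],[0,0,0]]]'

```text
time_s: 16.47
eef_pos: [551.9, -387.8, 86.9]
ee_rot: [0.0, -0.61, 0.792, 0.001]
force: [1.8, 4.7, 1.7]
grip_width: 0.259
```

Call:
play_rows --motion '[[[0,-0.2,0.7],[0,0,0]],[[0,0,0.7],[0,0,0]],[[0,0,0],[0,0,0]]]'

```text
time_s: 16.72
eef_pos: [552.2, -387.7, 85.7]
ee_rot: [0.0, -0.61, 0.792, 0.001]
force: [2.5, 6.8, 2.6]
grip_width: 0.258
```

Call:
play_rows --motion '[[[-0.5,0,0],[0,0,0]],[[-0.5,0,0.5],[0,0,0]],[[0,0,0.5],[0,0,0]],[[0,0,0],[0,0,0]]]'

```text
time_s: 17.05
eef_pos: [552.1, -387.0, 84.0]
ee_rot: [0.0, -0.61, 0.792, 0.001]
force: [2.6, 3.2, -1.9]
grip_width: 0.258
```

Call:
play_rows --motion '[[[0,-0.2,0.7],[0,0,0]],[[0,0,0.7],[0,0,0]],[[0,0,0],[0,0,0]]]'

```text
time_s: 17.3
eef_pos: [552.2, -386.9, 82.3]
ee_rot: [0.0, -0.61, 0.792, 0.001]
force: [2.9, 4.4, -1.9]
grip_width: 0.257
```

Call:
play_rows --motion '[[[-0.5,-0.2,0.5],[0,0,0]],[[0,0,1],[0,0,0]],[[0,0,1],[0,0,0]],[[0,0,0],[0,0,0]]]'

```text
time_s: 17.63
eef_pos: [552.6, -386.9, 80.2]
ee_rot: [-0.0, -0.61, 0.792, 0.001]
force: [2.1, 4.9, -1.3]
grip_width: 0.257
```

Call:
play_rows --motion '[[[0,0,1],[0,0,0]],[[0,0,1],[0,0,0]],[[0,0,0],[0,0,0]]]'

```text
time_s: 17.88
eef_pos: [552.7, -386.9, 78.4]
ee_rot: [-0.0, -0.61, 0.792, 0.0]
force: [1.9, 4.9, -1.8]
grip_width: 0.254
```

Call:
play_rows --motion '[[[-0.5,0,1],[0,0,0]],[[0,0,1],[0,0,0]],[[0,0,1],[0,0,0]],[[0,0,0],[0,0,0]]]'

```text
time_s: 18.22
eef_pos: [552.8, -386.7, 75.5]
ee_rot: [-0.0, -0.61, 0.792, 0.0]
force: [1.1, 3.8, -0.6]
grip_width: 0.255
```

Call:
play_rows --motion '[[[0,0,1],[0,0,0]],[[0,0,1],[0,0,0]],[[0,0,1],[0,0,0]],[[0,0,0],[0,0,0]]]'

```text
time_s: 18.55
eef_pos: [552.9, -386.7, 72.5]
ee_rot: [-0.0, -0.61, 0.792, 0.0]
force: [1.8, 2.5, -1.3]
grip_width: 0.255
```

Call:
play_rows --motion '[[[0,0,1],[0,0,0]],[[0,0,0.7],[0,0,0]],[[0,0,0],[0,0,0]]]'

```text
time_s: 18.8
eef_pos: [552.9, -386.7, 70.9]
ee_rot: [-0.0, -0.61, 0.792, 0.0]
force: [-0.7, 2.8, -1.1]
grip_width: 0.256
```

Call:
play_rows --motion '[[[0,0,0.7],[0,0,0]],[[0,0,0.5],[0,0,0]],[[0,0,0],[0,0,0]]]'

```text
time_s: 19.05
eef_pos: [553.0, -386.7, 70.2]
ee_rot: [-0.0, -0.61, 0.792, -0.0]
force: [-0.7, 3.9, 0.3]
grip_width: 0.258
```

Call:
play_rows --motion '[[[0,0,0.6],[0,0,0]],[[0,0,0.5],[0,0,0]],[[0,0,0],[0,0,0]]]'

```text
time_s: 19.3
eef_pos: [553.3, -386.9, 70.1]
ee_rot: [0.0, -0.61, 0.792, -0.001]
force: [-0.3, 5.1, 6.5]
grip_width: 0.255
```

Call:
play_rows --motion '[[[0,0,0.6],[0,0,0]],[[0,0,0],[0,0,0]]]'

```text
time_s: 19.47
eef_pos: [553.4, -387.0, 70.1]
ee_rot: [0.0, -0.61, 0.792, -0.001]
force: [-2.3, 5.3, 10.5]
grip_width: 0.254
```

Call:
play_rows --motion '[[[0,0,0],[0,0,0]],[[0,0,0],[0,0,0]],[[0,0,0],[0,0,0]],[[0,0,0],[0,0,0]],[[0,0,0],[0,0,0]],[[0,0,0],[0,0,0]],[[0,0,0],[0,0,0]],[[0,0,0],[0,0,0]],[[0,0,0],[0,0,0]],[[0,0,0],[0,0,0]]]' --fingers 55

```text
time_s: 20.3
eef_pos: [553.0, -386.7, 68.2]
ee_rot: [-0.0, -0.61, 0.792, -0.0]
force: [-0.3, 0.4, -1.1]
grip_width: 0.643
```

Call:
play_rows --motion '[[[0,0,-5],[0,0,0]],[[0,0,-10],[0,0,0]],[[0,0,-20],[0,0,0]],[[0,0,-25],[0,0,0]],[[0,0,-25],[0,0,0]],[[0,0,-25],[0,0,0]],[[0,0,-20],[0,0,0]],[[0,0,0],[0,0,0]]]'

```text
time_s: 20.97
eef_pos: [554.2, -387.7, 204.4]
ee_rot: [0.001, -0.61, 0.792, -0.005]
force: [-0.2, 0.9, 0.9]
grip_width: 0.645
```

Call:
play_rows --motion '[[[20,20,-5],[0,0,0]],[[20,25,-5],[0,0,0]],[[20,25,-5],[0,0,0]],[[20,25,-5],[0,0,0]],[[20,25,-5],[0,0,0]],[[20,25,-5],[0,0,0]],[[0,25,0],[0,0,0]],[[0,20,0],[0,0,0]],[[0,0,0],[0,0,0]]]'

```text
time_s: 21.72
eef_pos: [336.0, -454.0, 229.0]
ee_rot: [-0.0, -0.609, 0.793, 0.0]
force: [-0.0, 0.4, 0.4]
grip_width: 0.643
```

```bash
python3 - <<'E'
from h import *
f=lambda im,x,y,w,h,k:cv2.resize(im[y:y+h,x:x+w],None,fx=k,fy=k,interpolation=cv2.INTER_CUBIC)
x=ctrl.sense();print(x["force"],x["time_s"],x["eef_pos"])
s=ctrl.capture("side")[:,:,::-1];t=ctrl.capture("top")[:,:,::-1]
cv2.imwrite("pics/g5.png",np.hstack([f(s,215,275,60,70,6),f(t,415,160,60,70,6)]))
for z in(50,56,110):print(z,proj("side",[553,-386.8,z]),proj("top",[553,-386.8,z]))
for c in("side","top"):
  for n in("calculator","petri_dish","bottle_mid"):
    print(c,n,[(round(d["position"][0]*640),round(d["position"][1]*400),round(d["p"],2)) for d in ctrl.spot_in(c,n)[:1]])
E
```

```text
[-0.02163882  0.42808418  0.44642628] 21.7167 [ 335.96237709 -453.97602516  228.96861123]
50 [[251.33683573 312.54405697]] [[445.54660626 194.61883349]]
56 [[251.05274575 311.55430215]] [[446.07667841 194.48058593]]
110 [[248.36829603 302.20891643]] [[451.04107366 193.18522611]]
side calculator [(285, 238, 0.8)]
side petri_dish [(344, 151, 0.85)]
side bottle_mid [(364, 129, 0.69)]
top calculator [(358, 208, 0.7)]
top petri_dish [(217, 207, 0.94)]
top bottle_mid [(184, 193, 0.93)]
```

View pics/g5.png

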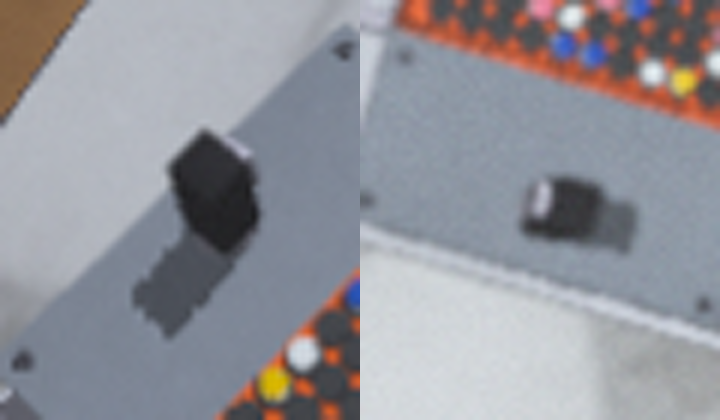

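The pin stands upright at the index spot with its white button on the +y side. The side view puts the top of the handle at the expected height, and the bystander objects haven't moved. I'll measure how far the button sticks out.

```bash
python3 - <<'E'
from h import *
t=np.mean([ctrl.capture("top").astype(float).mean(2) for _ in range(8)],0).astype(np.float32)
print(np.round(t[186:202,438:460]).astype(int))
y=np.array([.2588,.9659,0]);x=np.array([.9659,-.2588,0])
def prof(ax,z,img,off,y,x):
    P=[];vals=[]
    for d in range(-26,30,2):
        v=[]
        for w in(-4,-2,0,2,4):
            p=proj("top",ax+y*d+x*(w+off)+[0,0,z])[0];v.append(cv2.remap(img,np.float32([[p[0]]]),np.float32([[p[1]]]),cv2.INTER_CUBIC)[0,0])
        vals.append(int(np.mean(v)))
    print(list(zip(range(-26,30,2),vals)))
prof(np.array([553,-386.8,0]),102,t,0,y,x)
# parked pin reference (button out)
t0=np.load("t.npy").mean(2).astype(np.float32)
a=np.radians(37);y0=np.array([-np.sin(a),np.cos(a),0]);x0=np.array([np.cos(a),np.sin(a),0])
prof(np.array([501.5,113.5,0]),100,t0,0,y0,x0)
E
```

```text
[[153 153 152 154 154 153 153 153 153 152 152 154 154 154 153 153 154 155
  154 154 154 154]
 [153 152 155 153 152 154 153 154 153 153 153 152 154 154 154 155 155 156
  155 155 155 154]
 [151 152 153 155 153 153 153 150 149 148 144 142 147 149 149 152 154 155
  154 155 154 155]
 [152 153 153 153 153 151 148 145 132 120 113 109 118 126 134 142 148 153
  154 153 155 156]
 [152 151 153 154 149 138 142 163 131  84  70  68  72  84  98 108 123 140
  153 156 155 155]
 [151 152 152 149 139 122 139 185 155  82  56  57  59  58  63  68  87 119
  147 155 154 154]
 [153 152 151 144 129 117 143 186 158  84  55  57  57  58  56  55  68 100
  137 149 150 152]
 [152 152 151 143 129 124 157 183 145  78  57  59  58  58  57  57  65  88
  114 128 130 132]
 [151 152 152 146 126 128 167 176 125  68  57  60  58  57  58  58  68  86
   99 104 104 106]
 [151 152 152 145 118 115 144 147  94  59  57  59  59  58  58  59  73  90
   95  97  96  97]
 [151 152 151 134  98  82  92  93  65  56  59  59  59  59  57  61  77  93
   97  96  96  96]
 [151 153 148 125  83  58  55  58  54  54  56  57  58  57  59  65  82  95
   
[... 283 characters left out ...]
01  98 101]
 [152 152 153 153 151 151 151 152 149 150 149 150 145 136 132 131 130 132
  129 118 106 111]]
[(-26, 96), (-24, 96), (-22, 96), (-20, 98), (-18, 98), (-16, 95), (-14, 87), (-12, 74), (-10, 62), (-8, 57), (-6, 56), (-4, 57), (-2, 57), (0, 58), (2, 58), (4, 57), (6, 54), (8, 58), (10, 78), (12, 122), (14, 166), (16, 182), (18, 164), (20, 134), (22, 124), (24, 132), (26, 143), (28, 150)]
[(-26, 145), (-24, 149), (-22, 145), (-20, 137), (-18, 126), (-16, 113), (-14, 103), (-12, 93), (-10, 80), (-8, 69), (-6, 66), (-4, 68), (-2, 69), (0, 70), (2, 70), (4, 71), (6, 71), (8, 70), (10, 75), (12, 102), (14, 146), (16, 182), (18, 190), (20, 176), (22, 159), (24, 154), (26, 153), (28, 154)]
```

```bash
python3 - <<'E'
from h import *
s=np.mean([ctrl.capture("side").astype(float).mean(2) for _ in range(5)],0)
print(np.round(s[294:320,241:262]).astype(int))
y=np.array([.2588,.9659,0]);x=np.array([.9659,-.2588,0]);a=np.array([553,-386.8,0])
for d,w,z in((12,-13,110),(12,13,110),(-12,13,110),(-12,-13,110),(17,-8,102),(17,8,102),(17,8,74),(-12,13,56)):
    print(d,w,z,(proj("side",a+y*d+x*w+[0,0,z])[0]+[.85,.75]).round(1))
E
```

```text
[[186 186 183 183 183 184 184 184 184 184 184 185 184 182 169 148 136 135
  135 135 134]
 [186 185 183 182 183 184 184 184 184 182 183 183 183 170 147 135 134 133
  134 134 135]
 [185 186 185 185 184 184 184 149 145 173 182 182 164 144 135 134 133 133
  134 134 134]
 [186 186 185 185 185 185 150  92  75 114 155 166 143 132 133 133 134 134
  134 134 134]
 [186 186 186 186 186 150  92  54  49  61  90 148 169 152 136 133 134 135
  135 135 134]
 [186 186 186 186 150  92  54  49  49  50  54  90 131 170 164 141 134 134
  135 135 134]
 [186 185 185 151  93  55  48  48  49  49  51  55  70 133 183 167 138 133
  134 135 134]
 [186 185 150  93  53  46  47  49  50  49  50  52  52  73 118 116 124 133
  134 135 134]
 [185 166 103  53  46  46  47  48  49  50  50  51  53  53  59  78 110 130
  134 135 136]
 [186 139  71  44  46  47  47  48  48  50  50  51  52  48  42  58  98 127
  136 136 137]
 [185 171  98  40  43  46  47  47  48  48  49  50  48  41  39  52  85 124
  136 137 137]
 [184 184 125  58  39  43  45  46  47  48  49  47  42  38  37  41  81 123
  136 138 137]
 [185 172 116  56  38  39  42  4
[... 707 characters left out ...]
79  63  42  36  36  37  36  36  49  89 118 133
  136 138 138]
 [136 137 137 115  89  81  84  86  66  42  36  36  37  51  75 100 129 136
  136 137 138]
 [136 116 107  90  82  82  81  86  84  72  47  36  47  71  83 116 135 137
  137 138 137]
 [136  98  82  82  82  82  81  82  85  84  76  62  70  80 111 132 138 137
  137 138 138]
 [115  88  82  82  82  81  82  82  82  82  83  79  80 111 132 138 138 138
  136 137 138]
 [ 87  81  82  82  82  82  81  81  81  81  81  81  82 124 138 137 137 137
  137 136 137]]
12 -13 110 [249.2 296.1]
12 13 110 [256.7 302.7]
-12 13 110 [249.2 310. ]
-12 -13 110 [241.7 303.2]
17 -8 102 [252.6 297.3]
17 8 102 [257.1 301.4]
17 8 74 [258.4 306.3]
-12 13 56 [251.9 319.2]
```

```bash
python3 -c "
from rig import ctrl
print(ctrl.finish_job(), ctrl.sense()['time_s'])"
```

```text
the job is handed in; nothing more can be done
the job is handed in; nothing more can be done
```

The carriage is locked at its index position, the pin is home and upright with its button out, and I've handed the job in. It took about 23 s of the 58 s allowed.

**What I did:** I gripped the pin with the button held in and put its nose through the carriage hole until it rested lightly on the strip. I then carried the carriage about 31 mm along dock +y until the nose dropped into the strip's hole. I pushed the pin down to the collar stop, opened the gripper and backed the arm clear.

**Force:** The highest reading was about 12 N, while pressing the collar down just before release. I only saw force at the end of each short move, so brief peaks in between could have been higher.

**Last checks:**
- **Pin home:** the collar stopped at tool height 70.1 mm, against 70 expected. The handle's corners in the side picture match a pin that is home and upright.
- **Button out:** a bright strip shows in the side picture just where the button's edge should be when it is out. The top view alone couldn't settle this, because a pressed-in button would look much the same.
- **Lock not pull-tested:** I didn't tug on the pin, so the lock is judged from the pictures and the stop height.
- **Other objects:** the calculator, petri dish and bottle are where they were. Most detections agree within 3 pixels; the largest differences are 4 pixels for the calculator and 6 for the dish, both in the side view. The top view moved by only 2, so I put those down to detector scatter.
- **Disagreements:** the two cameras disagreed by about 3–5 mm on where the hole was, and averaging them was good enough. The grip read 22 mm instead of 24 throughout, and I didn't find out why.

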